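# Load the spice rack and lock it with its wedge

### The arm

A 6-joint arm with a two-finger parallel gripper is mounted at the origin on the work surface. World frame = base frame: x ahead of the robot, y to its left, z up, the work surface at z = 0. Lengths are in m, angles in rad, forces in N, time in s.
With the tool pointing down it reaches from about 0.375 to 0.925 m from the base axis. Payload 5.7 kg.
Tool frame: the origin (TCP) lies midway between the tips of the shut fingers; the grasp point (between the pads) lies 19 mm behind it; z points along the fingers, y is the line along which they close (so a half turn about z gives the same grasp; the last joint's range is limited). The gripper opens to 88 mm and grips with 3 to 60 N. Pads are 20 mm wide; open, the fingers measure 115 mm over their backs; the gripper's body (75 mm by 178 mm) begins 61 mm behind the grasp point.
Start: joints at [-1.358, 0.359, 1.51, -0, 1.272, -0.115], TCP at [0.193, -0.568, 0.223] pointing down, gripper open.
Joint ranges: [-2.97, 2.97], [-1.01, 2.36], [0.21, 2.38], [-0.96, 4.11], [0.2, 2.71], [-2.98, 2.98]. Speed limits (rad/s): [2.39, 2.39, 3.14, 3.14, 3.14, 3.14].

### API

Orientations are given as a unit quaternion [x, y, z, w].
In Python, from bench import move_ptp, servo_line, goto_joints, move_gripper, sleep, inverse_kinematics, capture, PlanningError, close_job, spot_in, silhouettes, current_clock, current_joint_pos, current_qvel, current_joint_torque, current_position, current_orientation, current_force, current_torque, current_finger_gap, current_grip_force gives the robot as it stands. Calls block until the motion is done:
- move_ptp(position, orientation): joint-space move of the TCP to a pose.
- servo_line(position, orientation=None, rate=0.15, contact_N=None): straight line of the TCP; orientation=None keeps the orientation; rate is the mean speed in m/s. With contact_N (N) it stops when the force on the tool has changed by that much, and returns True; else False.
- goto_joints(angles): joint-space move.
- move_gripper(opening): finger opening in m; the grip force is fixed at half the most; returns when the fingers have stopped.
- sleep(seconds).
- inverse_kinematics(position, orientation): joint angles nearest the present ones, or None.
- capture(name): name is "side" or "top" or "wrist"; returns a dict with "image" (420x560x3 uint8, blue, green, red), "range_z" (420x560 float32, m along the optical axis (not along the pixel's ray), 0 where there is no reading), "intrinsics" (3x3 intrinsics, pixels), "R" (3x3) and "t" (3): a world point X has camera coordinates R X + t. Camera axes: x right, y down, z forward; pixel columns grow to the right and rows downward; lengths in m; the calibration is good to about 2 mm. The wrist camera is an equidistant fisheye: a pixel r from the principal point sees the ray r / f radians off the axis. A picture is of the moment at which its call begins.
A pose or a line that the arm cannot do raises PlanningError and nothing moves.
- close_job(): hands the job in; it is judged then, once.
Trained networks look in the newest picture that a camera, given by its name, has taken for a name from the list of things; names that differ only in an ending like _2 or _b are one class to them, and where a whole thing is asked for, a point or a joint stands for the part that bears it (a point fixed in the world has none). Each returns a list of dicts, best first, with "conf" (0 to 1); they miss things now and then, are a little off and sometimes report something else, mostly with a low value. They report only what shows in the picture. A call takes as long as a camera call. They do not tell look-alikes from the thing itself.
- spot_in(camera, query): "xy" ([column, row] in pixels, amid what is visible of it).
- silhouettes(camera, query): "region" (420x560 bool, what is visible of it) and "xy" ([column, row] in pixels, amid what is visible of it).
Readings, each from a call of its own:
- current_clock(): time.
- current_joint_pos(): joint angles.
- current_qvel(): joint speeds.
- current_joint_torque(): joint torques, N m.
- current_position(): TCP position.
- current_orientation(): TCP orientation.
- current_force(): force on the tool from outside, world axes, zero at the start.
- current_torque(): the same for the moment, N m.
- current_finger_gap(): finger opening in m.
- current_grip_force(): force on a finger pad.
Only numpy, scipy, OpenCV 4.12 (cv2) and the standard library are available. Lean on these libraries where they do the work, as an engineer would, in place of code of your own. Each camera call takes 0.05 s, during which the arm holds its last target. There are 200 camera calls.

### The job

Stand every spice jar that is on the counter upright in a hole of the wooden spice rack, pushed fully down. Then start the yellow-headed wedge by hand in the rack's slot, let go of it, and tap it down with the wooden pestle until it stops with its head resting on the rack, so that the red keeper closes on the jars. Finally stand the pestle back in its pocket in the tool block; leave the cup, the shaker and the food tubs where they are.

Things in the scene. Friction and masses are not known exactly. Their poses are not given: they have to be found in the camera images.
- jar0_c (a point): Centre (half-way up) of a round spice jar with red contents and a light wooden lid: 52 mm in diameter (46 mm at the chamfered foot), 80 mm high, about 160 g, heavy at the bottom, z axis up out of the lid. 2 to 4 of the jars are present, standing on the counter (centre 40 mm above it). Fully down in a hole its centre is 58 mm above the counter.
- jar1_c (a point): Centre (half-way up) of a round spice jar with yellow contents and a light wooden lid: 52 mm in diameter (46 mm at the chamfered foot), 80 mm high, about 160 g, heavy at the bottom, z axis up out of the lid. 2 to 4 of the jars are present, standing on the counter (centre 40 mm above it). Fully down in a hole its centre is 58 mm above the counter.
- jar2_c (a point): Centre (half-way up) of a round spice jar with brown contents and a light wooden lid: 52 mm in diameter (46 mm at the chamfered foot), 80 mm high, about 160 g, heavy at the bottom, z axis up out of the lid. 2 to 4 of the jars are present, standing on the counter (centre 40 mm above it). Fully down in a hole its centre is 58 mm above the counter.
- jar3_c (a point): Centre (half-way up) of a round spice jar with white contents and a light wooden lid: 52 mm in diameter (46 mm at the chamfered foot), 80 mm high, about 160 g, heavy at the bottom, z axis up out of the lid. 2 to 4 of the jars are present, standing on the counter (centre 40 mm above it). Fully down in a hole its centre is 58 mm above the counter.
- rack: Fixed wooden spice rack, origin at its underside below the row of holes, between holes 0 and 1. The row runs along its y axis; deck 84 mm wide in x, top 42 mm above the counter. A red rail of the keeper (top at 50 mm) runs along the row 33 to 40 mm to +x of the holes' line, with small tabs between holes. The wedge slot is at the -y end.
- bore0 (a point): Centre of the mouth of hole 0 of 4 in the rack's deck, 42 mm above the counter. 55 mm in diameter, 2 mm chamfer, 24 mm deep (floor 18 mm above the counter). The holes are 62 mm apart; any jar may go in any hole.
- bore1 (a point): Centre of the mouth of hole 1 of 4 in the rack's deck, 42 mm above the counter. 55 mm in diameter, 2 mm chamfer, 24 mm deep (floor 18 mm above the counter). The holes are 62 mm apart; any jar may go in any hole.
- bore2 (a point): Centre of the mouth of hole 2 of 4 in the rack's deck, 42 mm above the counter. 55 mm in diameter, 2 mm chamfer, 24 mm deep (floor 18 mm above the counter). The holes are 62 mm apart; any jar may go in any hole.
- bore3 (a point): Centre of the mouth of hole 3 of 4 in the rack's deck, 42 mm above the counter. 55 mm in diameter, 2 mm chamfer, 24 mm deep (floor 18 mm above the counter). The holes are 62 mm apart; any jar may go in any hole.
- slot (a point): Middle of the top of the wedge slot, 60 mm above the counter, 79 mm from hole 0; the rack's axes. Slot 30 mm in x between two dark cheeks (12 mm thick), 54 mm deep; in y it narrows downwards between a fixed dark post (-y) and the red keeper (+y), both slanted 7 deg like the wedge. The home wedge's axis stands here; with the keeper at 0 the mouth is 16.5 mm wide in y, its middle 2 mm to -y of here.
- keeper (a joint): How far the wedge has pushed the red sliding keeper along the rack's +y, m: 0 open, about 0.004 with the wedge home; stiff (friction 6 N). A wedge let in by its weight stops with its shoulders about 16 mm above the cheeks; driving it down further takes about 8 to 18 N and it stays where it is driven.
- wedge_c (a point): Centre of the wooden wedge: 76 mm long, 38 mm above its tip, 60 g, parked point down in the tool block; z up. Blade: lowest 50 mm, 24 mm wide in x; in y 8 mm at the tip to 20.5 mm, symmetric. Yellow head: top 26 mm, 42 (x) by 24 mm (y), its shoulders rest on the cheeks when home. In the slot its x lies along the rack's x, either way round. Home: centre 48 mm above the counter; just started: 16 mm higher.
- pestle_c (a point): Centre (half-way up, 75 mm above its foot) of the wooden pestle, 150 mm long, 180 g, standing in the tool block's pocket at the start. z axis up. Foot end 36 mm in diameter up to 35 mm, tapering to a 26 mm handle from 75 to 122 mm above the foot, with a 32 mm knob at the top.
- pocket (a point): Centre of the mouth of the pestle's round pocket in the fixed dark tool block (180 by 84 mm, 40 mm high), on the block's top, 40 mm above the counter. 42 mm in diameter, floor 6 mm above the counter. Its x axis runs along the block, away from the wedge's parking slot.
- park (a point): Centre of the mouth of the slot in which the wedge is parked, on the tool block's top, 40 mm above the counter, 100 mm from the pocket; 24 mm along the block by 34 mm across it, floor 6 mm above the counter. The parked wedge's x axis lies across the block.
- cup: White cup, 70 mm in diameter, 85 mm high, origin at its underside. A bystander, to be left alone.
- shaker: Grey shaker, 60 mm in diameter, 125 mm high, origin at its underside. A bystander, to be left alone.
- tub0: Square food tub with a cream lid, 107 mm wide, 67 mm high, origin at its underside. A bystander, to be left alone.
Mind the look-alikes: they are no part of the job. There is more than one size of the part that bears pestle_c; the job needs the middle-sized.

How it is judged:
On the way, in this order (a step that is already met when the one before it is completed fails the run):
1. every jar stands fully down in a hole of the rack ((horizontal distance between jar0_c and bore0 below 0.006 m or horizontal distance between jar0_c and bore1 below 0.006 m or horizontal distance between jar0_c and bore2 below 0.006 m or horizontal distance between jar0_c and bore3 below 0.006 m) and height (world z) of each of jar0_c, jar1_c, jar2_c, jar3_c below 0.063 m and angle between each of jar0_c, jar1_c, jar2_c, jar3_c's own z axis and vertical below 0.12 rad and (horizontal distance between jar1_c and bore0 below 0.006 m or horizontal distance between jar1_c and bore1 below 0.006 m or horizontal distance between jar1_c and bore2 below 0.006 m or horizontal distance between jar1_c and bore3 below 0.006 m) and (horizontal distance between jar2_c and bore0 below 0.006 m or horizontal distance between jar2_c and bore1 below 0.006 m or horizontal distance between jar2_c and bore2 below 0.006 m or horizontal distance between jar2_c and bore3 below 0.006 m) and (horizontal distance between jar3_c and bore0 below 0.006 m or horizontal distance between jar3_c and bore1 below 0.006 m or horizontal distance between jar3_c and bore2 below 0.006 m or horizontal distance between jar3_c and bore3 below 0.006 m)), for 0.2 s.
2. the wedge stands started in the slot, let go, not yet home (horizontal distance between wedge_c and slot below 0.009 m and height (world z) of wedge_c between 0.054 and 0.075 m and angle between wedge_c's own z axis and vertical below 0.2 rad and contact force between the fingers and wedge below 0.1 N), for 0.2 s.
3. the wedge is driven home with the pestle (horizontal distance between wedge_c and slot below 0.006 m and height (world z) of wedge_c below 0.051 m and angle between wedge_c's own z axis and vertical below 0.1 rad and contact force between pestle and wedge above 2 N).
At the end, for the whole second after the job is handed in: Every jar present stands upright (within 7 degrees) in a hole, within 6 mm of its centre and 5 mm of fully down; wedge upright in the slot within 3 mm of home, keeper pushed at least 2.5 mm; pestle upright in its pocket; all released and at rest (all of step 1 and horizontal distance between wedge_c and slot below 0.006 m and height (world z) of wedge_c below 0.051 m and angle between wedge_c's own z axis and vertical below 0.1 rad and value of joint keeper above 0.0025 m and horizontal distance between pestle_c and pocket below 0.008 m and height (world z) of pestle_c below 0.088 m and angle between pestle_c's own z axis and vertical below 0.12 rad and linear speed of each of jar0, jar1, jar2, jar3, wedge, pestle below 0.02 m/s); the robot touches nothing.
It fails at once if the cup is pushed more than 40 mm or tipped over (distance of cup from where it was at the start of the episode above 0.04 m or angle between cup's own z axis and vertical above 0.6 rad).
It fails at once if the grey shaker is pushed more than 40 mm or tipped over (distance of shaker from where it was at the start of the episode above 0.04 m or angle between shaker's own z axis and vertical above 0.6 rad).
It fails at once if the small food tub is pushed more than 40 mm or tipped over (distance of tub0 from where it was at the start of the episode above 0.04 m or angle between tub0's own z axis and vertical above 0.6 rad).
Of jar0, jar1, jar2, jar3 only 2 to 4 are there at a start; the rules pass over those that are not, and their reading is None.
At some moment in a run one of jar0, jar1, jar2, jar3 may be knocked a few centimetres aside while the robot is not near it.
It also fails if it takes over 210 s, if anything falls off the work surface, if the arm or the gripper's body presses on something with over 40 N, if the wrist force passes 120 N, or if a joint passes its speed limit or range.

## Working session

There is one attempt and no reset: what is moved stays moved. The work goes in short steps, each a Python script; the robot and the scene stay as the last script left them, time stands still between calls to the robot, and variables do not carry over. Pictures are saved under pics/ and viewed, at most 14 in all, crops included, and the job is handed in when it is done.

```bash
ls; mkdir -p pics; python3 - <<'E'
from bench import *
import cv2,numpy as np
for n in ["top","side"]:
    c=capture(n); cv2.imwrite(f"pics/{n}0.png",c["image"]); print(n,c["intrinsics"].tolist(),np.round(c["R"],3).tolist(),np.round(c["t"],3).tolist())
    for q in ["jar0_c","jar1_c","jar2_c","jar3_c","rack","bore0","bore1","bore2","bore3","slot","wedge_c","pestle_c","pocket","park","cup","shaker","tub0","keeper"]:
        try: print(q,[(np.round(d["xy"]).tolist(),round(d["conf"],2)) for d in spot_in(n,q)][:5])
        except Exception as e: print(q,e)
print(current_clock())
E
```

```text
pics
top [[444.5723224287888, 0.0, 291.6934842085903], [0.0, 444.5723224287888, 205.41584863837005], [0.0, 0.0, 1.0]] [[0.013, -1.0, -0.007], [-0.997, -0.012, -0.079], [0.079, 0.008, -0.997]] [-0.004, 0.536, 0.985]
jar0_c [([439.0, 247.0], 0.15)]
jar1_c [([251.0, 241.0], 0.71), ([257.0, 180.0], 0.7)]
jar2_c []
jar3_c [([299.0, 242.0], 0.87), ([454.0, 268.0], 0.54)]
rack [([263.0, 179.0], 0.94), ([366.0, 244.0], 0.58)]
bore0 [([260.0, 176.0], 0.66)]
bore1 [([260.0, 176.0], 0.66)]
bore2 [([260.0, 176.0], 0.66)]
bore3 [([260.0, 176.0], 0.66)]
slot [([260.0, 177.0], 0.67)]
wedge_c [([456.0, 270.0], 0.65)]
pestle_c [([445.0, 225.0], 0.74), ([395.0, 212.0], 0.7), ([477.0, 170.0], 0.67), ([257.0, 180.0], 0.35)]
pocket [([442.0, 248.0], 0.62)]
park [([440.0, 245.0], 0.59)]
cup [([369.0, 242.0], 0.85)]
shaker [([118.0, 198.0], 0.6)]
tub0 [([416.0, 143.0], 0.71)]
keeper [([286.0, 159.0], 0.82)]
side [[399.1940689501138, 0.0, 278.19242851800897], [0.0, 399.1940689501138, 211.55733407135403], [0.0, 0.0, 1.0]] [[0.979, -0.204, -0.009], [-0.15, -0.687, -0.711], [0.139, 0.697, -0.703]] [-0.522, 0.1
[... 166 characters left out ...]
ck [([304.0, 223.0], 0.61)]
bore0 [([299.0, 220.0], 0.67), ([255.0, 134.0], 0.54)]
bore1 [([299.0, 220.0], 0.67), ([255.0, 134.0], 0.54)]
bore2 [([299.0, 220.0], 0.67), ([255.0, 134.0], 0.54)]
bore3 [([299.0, 220.0], 0.67), ([255.0, 134.0], 0.54)]
slot [([300.0, 222.0], 0.66)]
wedge_c [([244.0, 392.0], 0.59)]
pestle_c [([305.0, 320.0], 0.96), ([378.0, 384.0], 0.84), ([301.0, 364.0], 0.67)]
pocket [([272.0, 392.0], 0.79)]
park [([313.0, 234.0], 0.67), ([276.0, 391.0], 0.63), ([301.0, 363.0], 0.57)]
cup [([251.0, 296.0], 0.85), ([255.0, 132.0], 0.49), ([314.0, 215.0], 0.2)]
shaker [([256.0, 132.0], 0.71)]
tub0 [([384.0, 325.0], 0.77), ([300.0, 221.0], 0.47)]
keeper [([312.0, 234.0], 0.76)]
1.9
```

View pics/top0.png

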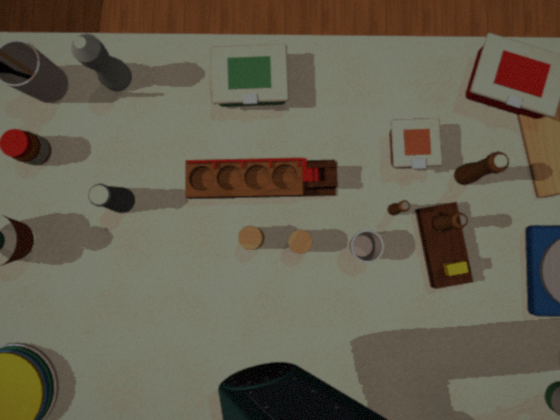

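View pics/side0.png

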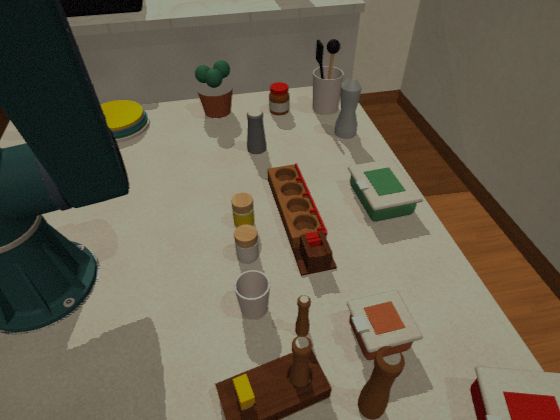

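The side view (pics/side0.png) shows yellow (243,211) and white (247,243) jars, and the pestles at (301,365), (303,318) and (378,384). The top view shows:

- **Jars:** yellow (251,237) and white (300,241). A red-lidded jar at (18,146) is a look-alike.
- **Rack:** deck (245,178), slot at about (318,175) on the right, which is the -y end.
- **Tool block:** wedge (456,269), pestle standing in the pocket (450,220).
- **Pestle candidates:** small (399,208), large (480,168), and the block's own (450,220). I choose the block's one as the middle size.

Next I measure.

```bash
cat > h.py <<'E'
from bench import *
import cv2,numpy as np
from scipy.spatial.transform import Rotation as Ro
def cloud(c):
    K=c["intrinsics"];z=c["range_z"].astype(float);v,u=np.indices(z.shape)
    x=np.stack([(u-K[0,2])/K[0,0],(v-K[1,2])/K[1,1],np.ones(z.shape)],-1)
    if c.get("fish"):
        r=np.hypot(x[...,0],x[...,1]);s=np.where(r>1e-9,np.tan(np.minimum(r,1.5))/np.maximum(r,1e-9),1)
        x[...,0]*=s;x[...,1]*=s
    P=(x*z[...,None]-c["t"])@c["R"]; P[z<=0]=np.nan
    return P
def cap(n):
    c=capture(n);c["fish"]=n=="wrist";return c
def proj(c,X):
    p=np.asarray(X)@c["R"].T+c["t"];K=c["intrinsics"]
    if c["fish"]:
        rho=np.linalg.norm(p[...,:2],axis=-1);th=np.arctan2(rho,p[...,2]);q=p[...,:2]/rho[...,None]*th[...,None]
    else: q=p[...,:2]/p[...,2:]
    return q*K[0,0]+K[:2,2]
def planept(c,uv,z):
    K=c["intrinsics"];d=(np.asarray(uv,float)-K[:2,2])/K[0,0]
    if c["fish"]:
        r=np.linalg.norm(d);d=d/r*np.tan(r)
    d=c["R"].T@np.array([d[0],d[1],1]);o=-c["R"].T@c["t"]
    return o+d*(z-o[2])/d[2]
def down(yaw):  # tool z down, tool y (closing line) at angle yaw from world +y
    return (Ro.from_euler('z',yaw)*Ro.from_quat([1,0,0,0])).as_quat()
E
python3 - <<'E'
from h import *
c=cap("top");P=cloud(c);s=cap("side");S=cloud(s)
for n,u,v in [("jarY",251,237),("jarW",300,241),("deck",215,165),("deck2",272,165),("cheek",318,165),("block",430,215),("wedge",456,269),("pestle",449,217),("small",403,206),("large",498,160),("cup",367,245),("tub",416,142),("tubgreen",250,72)]:
    w=P[v-2:v+3,u-2:u+3].reshape(-1,3); print(n,np.round(np.nanmedian(w,0),3))
for n,u,v in [("jarY",243,201),("jarW",246,234),("wedge",244,388),("pestle",301,342),("small",303,299),("large",388,357)]:
    print("side",n,np.round(np.nanmedian(S[v-2:v+3,u-2:u+3].reshape(-1,3),0),3))
print(np.round(current_position(),4),current_orientation(),down(0))
E
```

```text
jarY [0.463 0.087 0.08 ]
jarW [ 0.456 -0.017  0.08 ]
deck [0.622 0.173 0.047]
deck2 [0.624 0.047 0.043]
cheek [ 0.623 -0.055  0.059]
block [ 0.517 -0.304  0.04 ]
wedge [ 0.402 -0.346  0.081]
pestle [ 0.509 -0.317  0.117]
small [ 0.54  -0.255  0.   ]
large [ 0.65  -0.476 -0.001]
cup [ 0.449 -0.171  0.004]
tub [ 0.674 -0.267  0.068]
tubgreen [0.829 0.098 0.064]
side jarY [0.466 0.083 0.081]
side jarW [ 0.457 -0.024  0.08 ]
side wedge [ 0.405 -0.35   0.082]
side pestle [ 0.526 -0.253  0.001]
side small [ 0.553 -0.159  0.   ]
side large [ 0.678 -0.317  0.001]
[ 0.1932 -0.568   0.2226] [ 9.86598064e-01  1.63169410e-01 -1.28346693e-05 -6.04394990e-05] [1. 0. 0. 0.]
```

```bash
python3 - <<'E'
from h import *
import pickle
out={}
move_ptp([0.30,-0.50,0.40],down(0))
for k,p in {"block":[0.42,-0.33,0.36],"slot":[0.55,-0.02,0.34],"rack":[0.55,0.1,0.34]}.items():
    move_ptp(p,down(0)); c=cap("wrist"); out[k]=c; cv2.imwrite(f"pics/w_{k}.png",c["image"])
    print(k,np.round(-c["R"].T@c["t"],3),np.round(c["R"],2).tolist(),c["intrinsics"][0,0])
    for q in ["jar0_c","jar1_c","jar2_c","jar3_c","bore0","slot","wedge_c","pestle_c","pocket","park"]:
        print(q,[(np.round(d["xy"]).tolist(),round(d["conf"],2)) for d in spot_in("wrist",q)][:5])
pickle.dump(out,open("w.pkl","wb")); print(current_clock())
cv2.imwrite("pics/wcomb.png",cv2.resize(np.hstack([out["block"]["image"],out["rack"]["image"]]),(800,300)))
E
```

```text
block [ 0.493 -0.331  0.521] [[-0.0, -1.0, 0.0], [-0.96, 0.0, 0.27], [-0.27, -0.0, -0.96]] 325.19226210127806
jar0_c [([289.0, 142.0], 0.44)]
jar1_c [([47.0, 155.0], 0.72)]
jar2_c []
jar3_c [([92.0, 153.0], 0.78)]
bore0 [([71.0, 74.0], 0.87)]
slot [([74.0, 76.0], 0.66)]
wedge_c [([295.0, 187.0], 0.61)]
pestle_c [([329.0, 27.0], 0.71), ([209.0, 95.0], 0.69), ([269.0, 106.0], 0.65)]
pocket [([284.0, 146.0], 0.67)]
park [([289.0, 145.0], 0.94), ([90.0, 152.0], 0.46)]
slot [ 0.624 -0.02   0.502] [[-0.0, -1.0, 0.0], [-0.96, 0.0, 0.27], [-0.27, -0.0, -0.96]] 325.19226210127806
jar0_c [([219.0, 138.0], 0.62)]
jar1_c [([210.0, 230.0], 0.96)]
jar2_c []
jar3_c [([474.0, 263.0], 0.68)]
bore0 [([221.0, 136.0], 0.82)]
slot [([224.0, 138.0], 0.78)]
wedge_c [([474.0, 264.0], 0.66), ([219.0, 137.0], 0.27)]
pestle_c [([481.0, 214.0], 0.82), ([417.0, 188.0], 0.82), ([459.0, 224.0], 0.34), ([474.0, 263.0], 0.3)]
pocket [([455.0, 224.0], 0.88), ([481.0, 214.0], 0.61)]
park [([458.0, 224.0], 0.57)]
rack [0.624 0.101 0.502] [[0.0, -1.0, 0.0], [-0.96, -0.0, 0.27], [-0.27, -0.0, -0.96]] 325.19226210127806
jar0_c [([295.0, 141.0], 0.45)]
jar1_c [([288.0, 231.0], 0.59)]
jar2_c [([507.0, 106.0], 0.25)]
jar3_c [([356.0, 233.0], 0.64)]
bore0 [([296.0, 137.0], 0.89)]
slot [([296.0, 140.0], 0.57)]
wedge_c [([523.0, 260.0], 0.84), ([441.0, 239.0], 0.2)]
pestle_c [([545.0, 143.0], 0.85), ([535.0, 213.0], 0.68), ([482.0, 190.0], 0.68)]
pocket [([508.0, 228.0], 0.88)]
park [([346.0, 115.0], 0.66), ([510.0, 227.0], 0.63)]
7.2083
```

View pics/w_block.png

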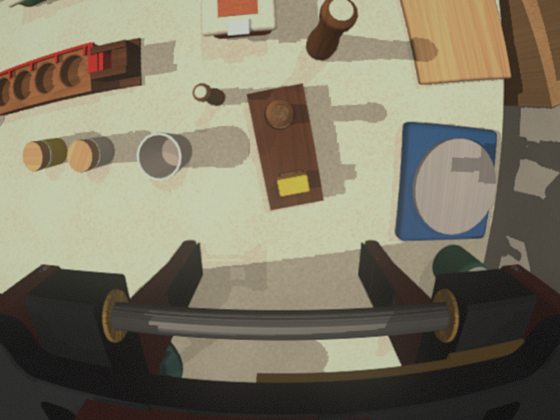

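View pics/w_slot.png

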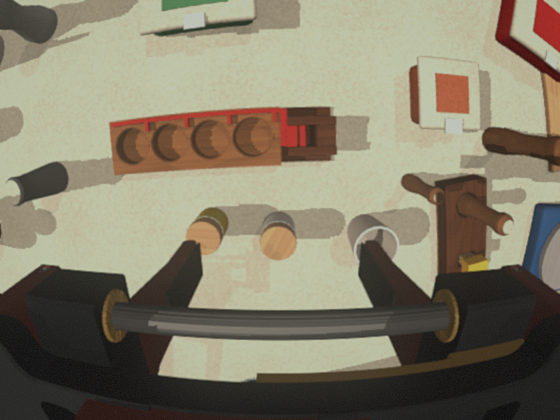

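The block view shows the block's pestle knob at (279,113), clearly between the small pestle (205,93) and the large one (338,15). The wedge is at (293,185). The slot view shows holes at (133,145) to (253,135), the slot at (318,135), and jar lids at (204,238) and (278,242). Next, precise fits from the depth maps.

```bash
python3 - <<'E'
from h import *
import pickle
out=pickle.load(open("w.pkl","rb")); out["top"]=cap("top"); out["side"]=cap("side")
def lid(c,xy,zlo,zhi,r):
    P=cloud(c); m=(np.hypot(P[...,0]-xy[0],P[...,1]-xy[1])<r)&(P[...,2]>zlo)&(P[...,2]<zhi)
    q=P[m]
    if len(q)<15: return None
    (cx,cy),rad=cv2.minEnclosingCircle(q[:,:2].astype(np.float32))
    rect=cv2.minAreaRect(q[:,:2].astype(np.float32)*1000)
    return len(q),np.round(q.mean(0),4).tolist(),"enc",round(cx,4),round(cy,4),round(rad,4),"rect",np.round(rect[0],1).tolist(),np.round(rect[1],1).tolist(),round(rect[2],1)
for k,c in out.items():
    print("==",k)
    for n,xy,a,b,r in [("Y",(.463,.087),.074,.09,.04),("W",(.456,-.02),.074,.09,.04),("wedge",(.404,-.348),.077,.09,.04),("knob",(.505,-.325),.145,.17,.05),("block",(.46,-.335),.034,.045,.13)]:
        print(n,lid(c,xy,a,b,r))
    P=cloud(c)
    reg=(abs(P[...,0]-.6)<.07)&(P[...,1]<.24)&(P[...,1]>-.11)
    deck=reg&(P[...,2]>.03)&(P[...,2]<.07)
    hull=cv2.convexHull(np.argwhere(deck)[:,::-1].astype(np.int32)); H=np.zeros(deck.shape,np.uint8); cv2.fillPoly(H,[hull],1)
    low=((H>0)&(P[...,2]<.037)).astype(np.uint8)
    low=cv2.morphologyEx(low,cv2.MORPH_OPEN,np.ones((3,3),np.uint8))
    N,L,st,ce=cv2.connectedComponentsWithStats(low)
    for i in range(1,N):
        if st[i,4]<40: continue
        vu=np.argwhere(L==i)[:,::-1]
        W=np.array([planept(c,p,.041) for p in vu])
        print("hole",st[i,4],np.round(W.mean(0)[:2],4),"ext",np.round((np.ptp(W,0)*1000)[:2],1), "mid",np.round((W.max(0)+W.min(0))[:2]/2,4))
    d=P[reg&(P[...,2]>.038)&(P[...,2]<.046)]
    if len(d): print("deck",np.round(np.percentile(d,[1,99],axis=0),3).tolist())
    g=(P[...,0]-.6)**2+(P[...,1]-.1)**2<.25**2; f=P[g&(abs(P[...,2])<.01)][:,2]; print("floor",np.round([np.median(f),f.std()],4))
E
```

```text
== block
Y (515, [0.4639, 0.0863, 0.0791], 'enc', 0.4634, 0.0885, 0.0264, 'rect', [463.4, 88.4], [50.2, 51.5], 19.4)
W (685, [0.4571, -0.0198, 0.0792], 'enc', 0.4566, -0.0179, 0.0266, 'rect', [456.9, -18.4], [52.1, 49.4], 84.4)
wedge (506, [0.4057, -0.3488, 0.0812], 'enc', 0.4058, -0.3486, 0.0225, 'rect', [405.4, -348.7], [24.2, 40.5], 10.7)
knob (349, [0.5026, -0.3297, 0.1517], 'enc', 0.5031, -0.3298, 0.0159, 'rect', [502.4, -330.2], [30.0, 30.6], 0.0)
block (5466, [0.4573, -0.3379, 0.0395], 'enc', 0.4583, -0.3165, 0.1159, 'rect', [456.5, -309.9], [196.7, 141.2], 10.5)
hole 49 [ 0.6397 -0.0402] ext [ 7.1 24. ] mid [ 0.6401 -0.041 ]
hole 551 [0.6011 0.0161] ext [51.5 48.8] mid [0.601  0.0164]
hole 475 [0.5986 0.0774] ext [52.3 50. ] mid [0.5988 0.0773]
hole 395 [0.5971 0.1392] ext [52.5 48.4] mid [0.5971 0.1397]
hole 227 [ 0.5705 -0.0526] ext [18.7 67.2] mid [ 0.5685 -0.0582]
hole 265 [0.5946 0.1961] ext [52.6 35.7] mid [0.5949 0.1938]
deck [[0.555, -0.098, 0.038], [0.635, 0.208, 0.046]]
floor [-0.0004  0.0015]
== slot
Y (806, [0.4674, 0.0862, 0.0791], 'enc', 0.4639, 0.0892, 0.0268, 
[... 3271 characters left out ...]
0823], 'enc', 0.4045, -0.3495, 0.023, 'rect', [404.3, -349.4], [24.1, 41.8], 10.7)
knob (205, [0.5004, -0.3357, 0.1521], 'enc', 0.5022, -0.3314, 0.0158, 'rect', [501.8, -331.5], [29.8, 29.8], 31.4)
block (4074, [0.4532, -0.3429, 0.0403], 'enc', 0.4555, -0.3066, 0.1106, 'rect', [456.1, -311.3], [196.0, 140.3], 10.9)
hole 183 [0.5947 0.2011] ext [52.6 48.6] mid [0.595  0.2011]
hole 204 [0.597  0.1385] ext [51.5 47. ] mid [0.5975 0.1386]
hole 239 [0.5992 0.0769] ext [50.9 50.7] mid [0.5992 0.0778]
hole 282 [0.6011 0.0157] ext [52.8 50.5] mid [0.6013 0.0162]
hole 111 [ 0.5705 -0.0543] ext [17.1 63.6] mid [ 0.569  -0.0585]
deck [[0.555, -0.098, 0.038], [0.635, 0.237, 0.046]]
floor [0.0007 0.0017]
```

```bash
cat >> h.py <<'E'
HOLE=np.array([[.6021,.0183],[.5998,.0800],[.5975,.1413],[.5955,.2030]])
def lidxy(c,xy,r=.06,zlo=.074,zhi=.09):
    P=cloud(c); m=(np.hypot(P[...,0]-xy[0],P[...,1]-xy[1])<r)&(P[...,2]>zlo)&(P[...,2]<zhi)
    m=cv2.morphologyEx(m.astype(np.uint8),cv2.MORPH_OPEN,np.ones((3,3),np.uint8))>0
    q=P[m]
    if len(q)<60: return None
    (cx,cy),rad=cv2.minEnclosingCircle(q[:,:2].astype(np.float32)); return np.array([cx,cy]),rad,len(q)
E
cat > jar.py <<'E'
from h import *
import sys
x,y,hole=float(sys.argv[1]),float(sys.argv[2]),int(sys.argv[3]); tx,ty=HOLE[hole]; Q=down(np.pi/2)
move_gripper(.088)
move_ptp([x-.03,y+.0,.30],down(0)); c=cap("wrist"); l=lidxy(c,(x,y)); print("lid",l)
if l and abs(l[1]-.026)<.002: x,y=l[0]
move_ptp([x,y,.16],Q); print("joints",np.round(current_joint_pos(),2))
servo_line([x,y,.042],Q,rate=.1)
move_gripper(.03); print("gap",current_finger_gap(),"grip",current_grip_force())
servo_line([x,y,.13],rate=.1)
move_ptp([tx,ty,.13],Q); servo_line([tx,ty,.095],rate=.1)
hit=servo_line([tx,ty,.0605],rate=.04,contact_N=8); p=current_position(); print("hit",hit,p,current_finger_gap(),current_force())
if p[2]>.066:
    for r,a in [(.002,k) for k in range(6)]+[(.0035,k) for k in range(8)]:
        q=[tx+r*np.cos(a*np.pi/3),ty+r*np.sin(a*np.pi/3)]
        servo_line([*q,current_position()[2]+.001],rate=.03); h=servo_line([*q,.0605],rate=.03,contact_N=8)
        if current_position()[2]<.064: print("in",q);break
if current_position()[2]<.066:
    move_gripper(.07); print("released"); servo_line([*current_position()[:2],.16],rate=.12)
    move_ptp([tx-.06,ty-.02,.30],down(0)); c=cap("wrist"); l=lidxy(c,(tx,ty),r=.04,zlo=.088,zhi=.13)
    P=cloud(c); m=(np.hypot(P[...,0]-tx,P[...,1]-ty)<.022); print("placed",l,"top z",np.nanmedian(P[m][:,2])); cv2.imwrite(f"pics/jar{hole}.png",c["image"])
print(current_clock())
E
python3 jar.py .464 .089 3
```

```text
lid (array([0.46384469, 0.08911844]), 0.02590133249759674, 1430)
joints [ 0.04  0.25  1.85 -0.    1.04  0.04]
gap 0.05196029909666186 grip 30.000176802277565
hit True [0.59485976 0.20285281 0.06007868] 0.05153731943199536 [-0.38176764 -0.10770587  6.23998012]
released
placed (array([0.59462982, 0.20331976]), 0.02635018154978752, 1655) top z 0.09754592916988264
17.575
```

```bash
python3 jar.py .4568 -.0177 1; python3 - <<'E'
from h import *
c=cap("top")
for n,xy in [("h3",HOLE[3]),("h1",HOLE[1])]: print(n,lidxy(c,xy,.04,.085,.13))
cv2.imwrite("pics/top1.png",c["image"]); 
E
```

```text
lid (array([ 0.45691457, -0.01717865]), 0.02574634552001953, 1404)
joints [-0.19  0.23  1.88  0.    1.03 -0.19]
gap 0.0516179800484394 grip 29.99899350106716
hit True [0.59915461 0.08000083 0.06008376] 0.05177376983620026 [ 0.08521024 -0.01203394  5.63772823]
released
placed (array([0.59930414, 0.07969318]), 0.026215238496661186, 1653) top z 0.0975607501354855
28.45
h3 None
h1 None
```

View pics/top1.png

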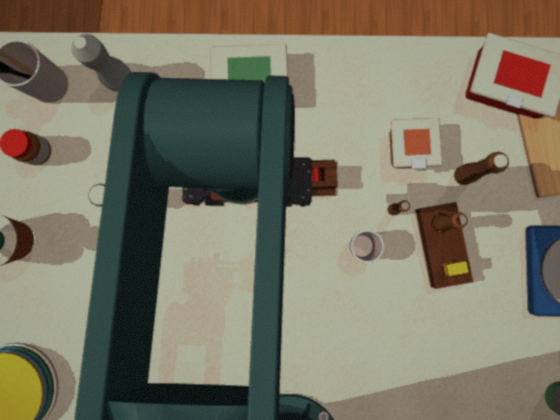

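Both jars are seated, with lid tops at 97.5 mm and centred. The top view shows nothing else left on the counter to rack. Next is the wedge. I grip it across the block, because with the fingers closing along the block the gripper body would meet the pestle knob.

```bash
cat > wedge.py <<'E'
from h import *
x,y=.4054,-.3485; Q=down(.187)
move_gripper(.07)
move_ptp([x,y,.20],Q); print("joints",np.round(current_joint_pos(),2))
print("touch",servo_line([x,y,.050],rate=.08,contact_N=8),current_position())
move_gripper(.02); print("gap",current_finger_gap(),current_grip_force(),current_position())
servo_line([x,y,.20],rate=.1); print("gap",current_finger_gap())
Q2=down(.036+np.pi/2); sx,sy=.6050,-.0627
move_ptp([sx,sy,.20],Q2); print("joints",np.round(current_joint_pos(),2))
servo_line([sx,sy,.125],rate=.1)
h=servo_line([sx,sy,.072],rate=.03,contact_N=3); print("hit",h,current_position(),current_force(),current_finger_gap())
c=capture("side"); cv2.imwrite("pics/side_w.png",cv2.resize(c["image"][170:310,220:400],(720,560),interpolation=cv2.INTER_CUBIC)); print(current_clock())
E
python3 wedge.py
```

```text
joints [-0.84  0.29  1.68  0.    1.17  0.54]
touch False [ 0.40561208 -0.348714    0.05037342]
gap 0.04228807254233996 29.998899400234222 [ 0.40545488 -0.34854759  0.05004565]
gap 0.04194272723920706
joints [-0.22  0.39  1.52 -0.    1.23 -0.25]
hit True [ 0.60446209 -0.06203985  0.07183825] [ 0.15070639  0.08007272 -0.46869052] 0.041951440202996376
38.5167
```

View pics/side_w.png

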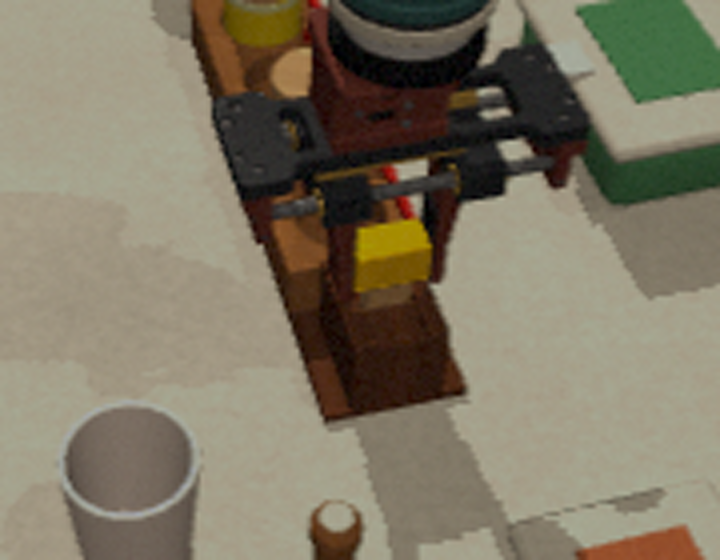

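The side crop shows the wedge upright in the slot at about (390,265), with the head just above the cheeks and still held. I release it, check, and then go for the pestle.

```bash
cat > rel.py <<'E'
from h import *
move_gripper(.065); sleep(.3)
p=current_position(); servo_line([*p[:2],.20],rate=.1)
move_ptp([.53,-.07,.32],down(0)); sleep(.2)
for n in ["wrist","side"]:
    c=cap(n);P=cloud(c); m=(np.hypot(P[...,0]-.605,P[...,1]+.0617)<.03)&(P[...,2]>.085)&(P[...,2]<.12); q=P[m]
    r=cv2.minAreaRect(q[:,:2].astype(np.float32)*1000); print(n,len(q),"z top",np.median(q[:,2]),np.round(r[0],1),np.round(r[1],1),round(r[2],1))
    if n=="wrist":
        cv2.imwrite("pics/w_wedge.png",c["image"])
        for i in (1,3): print(i,lidxy(c,HOLE[i],.04,.088,.13))
print(current_clock())
# look at the pestle from nearer
move_ptp([.43,-.33,.34],down(0)); c=cap("wrist"); P=cloud(c)
m=(np.hypot(P[...,0]-.503,P[...,1]+.329)<.03)&(P[...,2]>.145)&(P[...,2]<.165); q=P[m]; print("knob",q.mean(0),cv2.minEnclosingCircle(q[:,:2].astype(np.float32)))
E
python3 rel.py
```

```text
wrist 711 z top 0.10158898003519655 [604.6 -62.2] [41.7 23.4] 3.0
1 (array([0.59913617, 0.07905317]), 0.026180176064372063, 1306)
3 (array([0.59503216, 0.20271051]), 0.026487082242965698, 967)
side 276 z top 0.1015996354554648 [603.8 -64.3] [42.4 26. ] 1.9
42.5083
knob [ 0.50308699 -0.32979234  0.15191901] ((0.5031736493110657, -0.3296930491924286), 0.01590110920369625)
```

View pics/w_wedge.png

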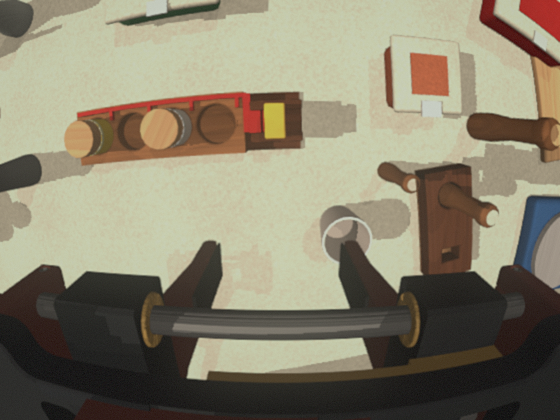

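The wrist view shows the wedge standing started in the slot at (274,121), head top at 101.6 mm, which puts its centre at about 64 mm. Jars are in holes 1 (157,128) and 3 (85,138). Before reaching for the pestle I check its neighbours' clearances and take the close crop.

```bash
python3 - <<'E'
from h import *
c=cap("wrist");P=cloud(c)
for n,(a,b) in {"near":((.503,-.33),.14)}.items():
    g=(np.hypot(P[...,0]-a[0],P[...,1]-a[1])<.2)&(P[...,2]>.05)
    N,L,st,ce=cv2.connectedComponentsWithStats(g.astype(np.uint8))
    for i in range(1,N):
        if st[i,4]>60:
            q=P[L==i]; print(st[i].tolist(),"min",np.round(q.min(0),3),"max",np.round(q.max(0),3))
cv2.imwrite("pics/crop.png",cv2.resize(c["image"][0:230,180:400],(660,600),interpolation=cv2.INTER_CUBIC))
E
```

```text
[200, 0, 79, 40, 2873] min [ 0.618 -0.325  0.059] max [ 0.678 -0.218  0.072]
[312, 0, 54, 61, 1555] min [ 0.592 -0.412  0.05 ] max [ 0.632 -0.371  0.193]
[191, 90, 27, 21, 299] min [ 0.52  -0.243  0.05 ] max [ 0.545 -0.22   0.116]
[268, 109, 29, 28, 387] min [ 0.488 -0.345  0.146] max [ 0.517 -0.315  0.157]
[137, 141, 48, 50, 675] min [ 0.415 -0.195  0.05 ] max [ 0.483 -0.133  0.087]
[0, 240, 560, 180, 71397] min [ 0.404 -0.416  0.338] max [ 0.465 -0.241  0.464]
```

View pics/crop.png

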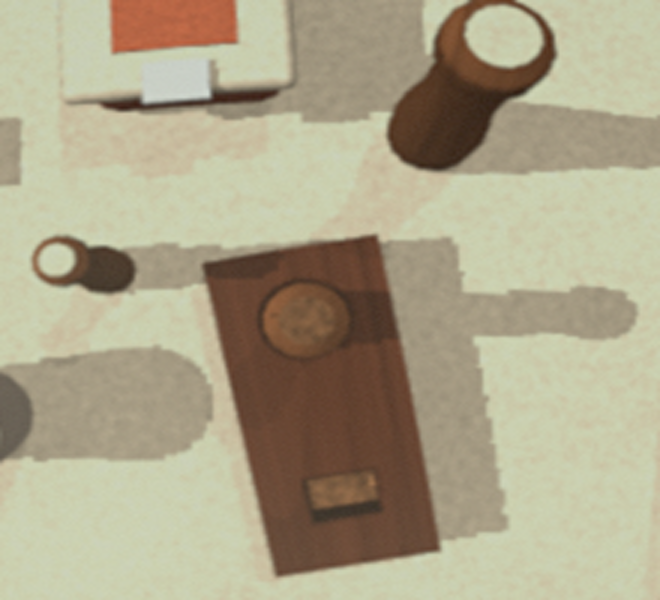

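The crop shows the block's pestle at (305,318), the small one at (65,260) and the large one at (505,35). Heights are 150 mm for the block's, against 116 and 193, so it is the middle-sized one. Now I fetch it and drive the wedge.

```bash
cat > pestle.py <<'E'
from h import *
x,y=.5033,-.3296; Q=down(.187)
move_gripper(.06); move_ptp([x,y,.25],Q)
print("touch",servo_line([x,y,.088],rate=.08,contact_N=8),current_position())
move_gripper(.01); print("gap",current_finger_gap(),current_grip_force())
servo_line([x,y,.25],rate=.1); print("gap",current_finger_gap())
c=cap("wrist"); cv2.imwrite("pics/w_pocket.png",c["image"])
P=cloud(c); m=(np.hypot(P[...,0]-x,P[...,1]-y)<.04)&(P[...,2]<.035); q=P[m]; print("pocket floor pts",len(q))
move_ptp([.6048,-.0617,.25],Q); servo_line([.6048,-.0617,.20],rate=.1)
print("contact",servo_line([.6048,-.0617,.16],rate=.03,contact_N=5),current_position(),current_force())
print("drive",servo_line([.6048,-.0615,.160],rate=.02,contact_N=25),current_position(),current_force(),current_finger_gap())
c=cap("side");P=cloud(c); m=(np.hypot(P[...,0]-.605,P[...,1]+.0617)<.03)&(P[...,2]>.07)&(P[...,2]<.12)
cv2.imwrite("pics/side_p.png",cv2.resize(c["image"][130:310,210:390],(600,600),interpolation=cv2.INTER_CUBIC)); print(current_clock())
E
python3 pestle.py
```

```text
touch False [ 0.50356184 -0.32979554  0.08839192]
gap 0.03082745803269056 29.998984783887863
gap 0.03076777857491007
pocket floor pts 941
contact True [ 0.60454766 -0.06159751  0.18295047] [ 1.07825133 -0.28795636  1.01091868]
drive True [ 0.60707765 -0.06079911  0.16788162] [-0.180552   -0.54790852  5.77523185] 0.030839141701386352
52.4833
```

View pics/side_p.png

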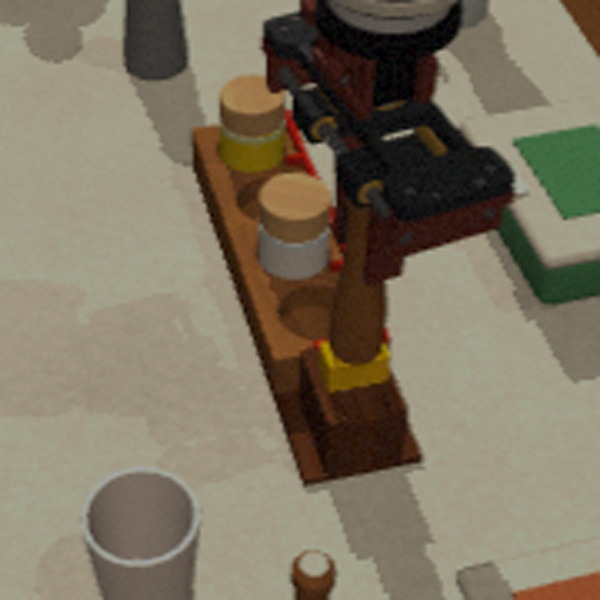

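The side crop shows the pestle foot on the wedge head at (353,355), with the head apparently down on the cheeks. I tap once more, measure, and look into the empty pocket.

```bash
python3 - <<'E'
from h import *
servo_line([.6048,-.0612,.185],rate=.05)
print("c",servo_line([.6048,-.0612,.155],rate=.03,contact_N=6),current_position())
print("drive",servo_line([.6048,-.0612,.150],rate=.02,contact_N=28),current_position(),current_force())
servo_line([.6048,-.0612,.25],rate=.1); Q=down(.187)
move_ptp([.52,-.10,.30],Q)
for n in ["wrist","side"]:
    c=cap(n);P=cloud(c); m=(np.hypot(P[...,0]-.605,P[...,1]+.0607)<.03)&(P[...,2]>.078)&(P[...,2]<.12); q=P[m]
    r=cv2.minAreaRect(q[:,:2].astype(np.float32)*1000); print(n,len(q),"z top",np.median(q[:,2]),np.round(r[0],1),np.round(r[1],1),round(r[2],1))
    if n=="wrist": cv2.imwrite("pics/w_home.png",c["image"])
move_ptp([.43,-.34,.30],Q); c=cap("wrist"); cv2.imwrite("pics/w_pocket2.png",c["image"]); P=cloud(c)
blk=(np.hypot(P[...,0]-.455,P[...,1]+.338)<.11)&(P[...,2]>.02)&(P[...,2]<.05)
hull=cv2.convexHull(np.argwhere(blk)[:,::-1].astype(np.int32)); H=np.zeros(blk.shape,np.uint8); cv2.fillPoly(H,[hull],1)
low=(H>0)&(P[...,2]<.036)&(np.hypot(P[...,0]-.503,P[...,1]+.33)<.05)
N,L,st,ce=cv2.connectedComponentsWithStats(low.astype(np.uint8))
for i in range(1,N):
    if st[i,4]>80:
        W=np.array([planept(c,p[::-1],.0395) for p in np.argwhere(L==i)]).astype(np.float32); print(st[i].tolist(),W.mean(0),cv2.minEnclosingCircle(W[:,:2]))
print(current_clock(),current_finger_gap())
E
```

```text
c True [ 0.60486345 -0.06117248  0.16752167]
drive True [ 0.60777471 -0.06132249  0.16759918] [-0.28109107  0.69409587  5.95010561]
wrist 746 z top 0.08551189849291609 [605.3 -60.7] [42.4 24.1] 2.6
side 208 z top 0.08601777201046876 [604.4 -61.8] [26.5 42.2] 89.4Traceback (most recent call last):
  File "<stdin>", line 18, in <module>
cv2.error: OpenCV(4.12.0) /io/opencv/modules/imgproc/src/shapedescr.cpp:201: error: (-215:Assertion failed) count >= 0 && (depth == CV_32F || depth == CV_32S) in function 'minEnclosingCircle'
```

View pics/w_pocket2.png

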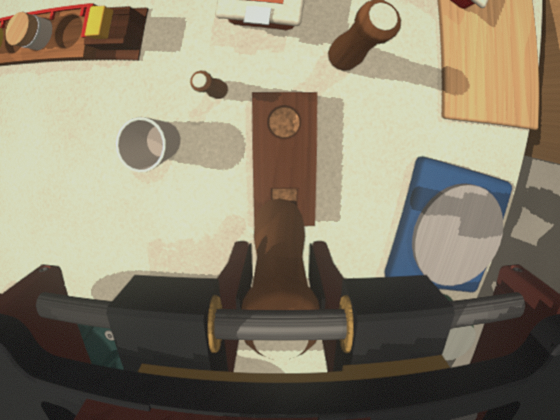

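The wedge is home, with its top at 86 mm and centred on the slot. The wrist view shows the empty pocket at (284,122) and the pestle held between the fingers with its foot end at about (280,205). I check its tilt and fit the pocket.

```bash
python3 - <<'E'
from h import *
c=cap("wrist"); P=cloud(c); p=np.array(current_position()); print(p)
R=Ro.from_quat(current_orientation()).as_matrix()
print("expected foot px",proj(c,p+np.array([0,0,-.081])),"grasp px",proj(c,p+np.array([0,0,.019])))
T=(P-p)@R  # tool frame coords
m=(abs(T[...,0])<.07)&(abs(T[...,1])<.03)&(T[...,2]>-.01)&(T[...,2]<.1)
for a in range(-5,95,10):
    k=m&(T[...,2]*1000>a)&(T[...,2]*1000<a+10); q=T[k]
    if len(q)>10: print(a,len(q),"x",np.round(np.percentile(q[:,0],[2,50,98])*1000,1),"y",np.round(np.percentile(q[:,1],[2,50,98])*1000,1))
blk=(np.hypot(P[...,0]-.455,P[...,1]+.338)<.11)&(P[...,2]>.02)&(P[...,2]<.05)
hull=cv2.convexHull(np.argwhere(blk)[:,::-1].astype(np.int32)); H=np.zeros(blk.shape,np.uint8); cv2.fillPoly(H,[hull],1)
low=(H>0)&(P[...,2]<.036)&(np.hypot(P[...,0]-.503,P[...,1]+.33)<.05)
N,L,st,ce=cv2.connectedComponentsWithStats(low.astype(np.uint8))
for i in range(1,N):
    if st[i,4]>80:
        W=np.array([planept(c,p[::-1],.0395) for p in np.argwhere(L==i)]); print(st[i].tolist(),W.mean(0),cv2.minEnclosingCircle(np.ascontiguousarray(W[:,:2],dtype=np.float32)))
E
```

```text
[ 0.43081354 -0.33860664  0.29983689]
expected foot px [280.68669591 217.13048389] grasp px [280.91585219 276.41965003]
-5 478 x [-7.4 10.5 11.9] y [-22.9  -0.5  22.1]
5 359 x [ 1.4 10.4 12.6] y [-13.6  -1.   11.6]
15 372 x [-0.7 11.  13.6] y [-14.9  -1.3  12.7]
25 351 x [-0.7 12.  14.9] y [-16.2  -0.5  14.1]
35 331 x [-1.7 12.9 16. ] y [-17.7  -1.8  15.5]
45 201 x [ 4.5 14.3 16.5] y [-17.4  -0.5  15.7]
55 154 x [ 5.2 14.7 16.6] y [-17.   -1.2  15.2]
65 132 x [ 5.2 14.7 16.6] y [-17.2  -1.9  14.9]
75 21 x [ 8.3 15.  16.1] y [-13.    0.3  13.5]
[268, 107, 33, 31, 792] [ 0.50310525 -0.32983428  0.0395    ] ((0.5028192400932312, -0.3298107385635376), 0.02105201967060566)
```

The pestle hangs upright and the pocket is centred at (0.503, -0.330). I put it back.

```bash
python3 - <<'E'
from h import *
x,y=.5032,-.3298; Q=down(.187)
move_ptp([x,y,.22],Q); servo_line([x,y,.14],rate=.08)
h=servo_line([x,y,.0875],rate=.04,contact_N=6); p=current_position(); print(h,p,current_force())
if p[2]<.093:
    move_gripper(.06); sleep(.3); servo_line([*p[:2],.22],rate=.1)
    move_ptp([.42,-.28,.36],down(0)); sleep(.3)
    c=cap("wrist");P=cloud(c); m=(np.hypot(P[...,0]-x,P[...,1]-y)<.04)&(P[...,2]>.145)&(P[...,2]<.18); q=np.ascontiguousarray(P[m],dtype=np.float32)
    print("knob",q.mean(0),q[:,2].max(),cv2.minEnclosingCircle(np.ascontiguousarray(q[:,:2])))
    move_ptp([.35,-.35,.36],down(0)); c=cap("top"); cv2.imwrite("pics/top_end.png",c["image"])
    for i in (1,3): print(i,lidxy(c,HOLE[i],.04,.088,.13))
print(current_clock())
E
```

```text
False [ 0.50333311 -0.32993009  0.08771255] [-0.79041936  0.65439549 -2.64776167]
knob [ 0.50179386 -0.3273743   0.15179177] 0.1562367 ((0.5014649033546448, -0.328663170337677), 0.016076605767011642)
1 (array([0.59751213, 0.08097927]), 0.02591279149055481, 470)
3 (array([0.59355307, 0.20404378]), 0.026247091591358185, 474)
63.85
```

View pics/top_end.png

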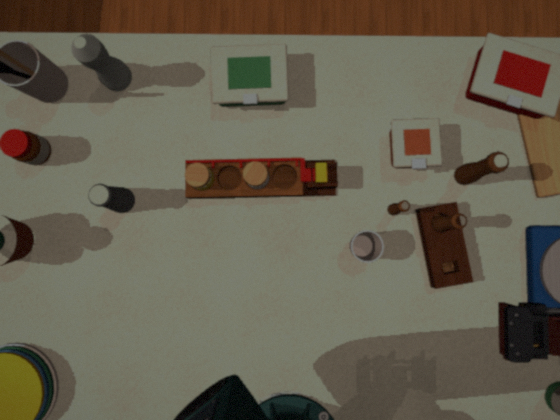

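The final top view shows the jars in the rack at (198,175) and (256,174), the wedge home at (321,172) and the pestle back in its pocket at (450,220). No jars are left on the counter and the bystanders are where they were. I hand in the job.

```bash
python3 -c "
from bench import *
print(close_job(),current_clock())"
```

```text
the job is handed in; nothing more can be done
the job is handed in; nothing more can be done
```

I handed the job in after about 64 s of robot time: both jars found (yellow and white) are fully down in holes 3 and 1, the wedge is home, and the middle-sized pestle is back in its pocket; I couldn't read the keeper's travel directly, and no verdict came back.

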